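# Open the dust extractor's damper fully and start it

## Robot

A 7-joint arm with a two-finger parallel gripper is mounted at the origin on the work surface. World frame = base frame: x ahead of the robot, y to its left, z up, the work surface at z = 0. Lengths are in m, angles in rad, forces in N, time in s.
With the tool pointing down it reaches from about 0.35 to 0.9 m from the base axis. Payload 19.9 kg.
Tool frame: the origin (TCP) lies on the centre line of the jaws, within the pads' length; the fingertips stand 11 mm ahead of it and the grasp point (between the pads) lies 8 mm behind it (ctrl.nose_length is the distance from the TCP to the fingertips, in m); z points along the fingers, y is the line along which they close (so a half turn about z gives the same grasp; the last joint's range is limited). The gripper opens to 94 mm and grips with 3 to 60 N. Pads are 16 mm wide; open, the fingers measure 119 mm over their backs; the gripper's body (75 mm by 177 mm) begins 78 mm behind the grasp point.
Start: joints at [-1.268, 0.417, -0.01, 1.614, 0.005, 1.111, -0.053], TCP at [0.211, 0.588, 0.216] pointing down, gripper open.
Joint ranges: [-2.81, 2.81], [-0.39, 2.02], [-1.27, 1.25], [0.06, 2.57], [-1.19, 4.33], [0.19, 2], [-2.82, 2.82]. Speed limits (rad/s): [1.89, 1.89, 2.39, 2.39, 3.01, 3.01, 3.01].

## Interface

Orientations are given as a unit quaternion [x, y, z, w].
In Python, from rig import readout, vision, workorder, ctrl gives the robot as it stands. The module is installed in compiled form; this text tells all that it offers.
- The arm moves only by the tool servo_tool, never from a script. Its argument "rows" is one flat list of numbers, 7 for each row, row after row: the closure, from 0 (fully open) to 1 (shut), then the shift along the tool's x, y, z in mm, then the turn, a rotation vector about the tool's x, y, z in degrees. A call has 1 to 8 rows; each row shifts and turns the commanded pose from where the row before left it, along the tool's axes as they then stand; what a row does not reach is not made up. A row lasts 1/8 s, in which the tool goes at most 62.5 mm and 10.7 degrees, less where a joint would pass 70% of its speed; a pose out of reach is approached as far as the arm can. A call with a gripper value outside its range is refused whole. The fingers move at their own pace and stop on an object; "grip_force" is the grip in N (left out, the last holds). Time passes only in rows, so rows that do not move let the fingers close. It gives the time, the measured TCP pose, the force, the opening and the grip force at its end, in the units of the state.
- readout.read_state(): the state, without advancing time (a new reading comes with each control period).
- vision.capture(name): name is "scene" or "top" or "wrist"; returns a dict with "img" (480x640x3 uint8, red, green, blue), "camera_matrix" (3x3 intrinsics, pixels), "R" (3x3) and "t" (3): a world point X has camera coordinates R X + t. Camera axes: x right, y down, z forward; pixel columns grow to the right and rows downward; lengths in m; the calibration is good to about 2 mm. A picture is of the moment at which its call begins. There is no depth.
- workorder.hand_in(): hands the job in; it is judged then, once.
The state is a dict: "time": time; "q": joint angles; "qvel": joint speeds; "joint_efforts": joint torques, N m; "eef_pos": TCP position; "tcp_rot": TCP orientation; "wrist_force": force on the tool from outside, world axes, zero at the start; "moment": the same for the moment, N m; "opening": opening from 0.0 (shut) to 1.0 (fully open); "grasp_force": force on a finger pad.
Only numpy, scipy, OpenCV 4.12 (cv2) and the standard library are available. Lean on these libraries where they do the work, as an engineer would, in place of code of your own. Each camera call takes 0.05 s, during which the arm holds its last target. There are 200 camera calls.

## Task

The bench dust extractor is off and its damper is shut. With a fingertip or the outside of the fingers, push the black damper lever along its slot, past the half-open notch in the middle, all the way to the fully open stop at the wide end of the wedge mark (the end nearer the start button). Only then press the start button fully down and let it spring back; do not pinch the lever, only push it, and leave the tape, cap, bottle and sanding block standing where they are.

Things in the scene. Friction and masses are not known exactly. Their poses are not given: they have to be found in the camera images.
- extractor: Dust extractor screwed to the bench: grey steel box 240 (x) x 320 (y) x 100 mm high; its flat top is the control panel. Origin at the centre of its underside, z up; the lever's slot runs along its y axis at x = -20 mm, from shut towards +y to fully open. A duct elbow (radius 40, 88 mm high) stands behind its +x side at x 175, y 85 mm. Fixed, but placed and turned anew at each start.
- lever_mid (a point): Centre of the damper lever's black upright paddle, moving with it: 34 mm wide along the extractor's x, 14 mm thick along its y, from 7 to 51 mm above the panel (this point 29 mm above). In the extractor's frame its y is -85 mm shut, -50 half open, -15 fully open. Beside the slot a black wedge mark (+x side) widens towards fully open; three short lines (-x side) mark shut, half, full.
- damper (a joint): Travel of the lever along the extractor's +y, in m: 0 shut (hard stop), 0.035 half open (notch that holds it), 0.070 fully open (hard stop). Starts within 8 mm of shut. Pushing out of shut or out of the notch takes about 4 to 5 N; past about 0.018 it slips on into the notch, past about 0.053 on to the full stop, where it stays when let go.
- start_top (a point): Centre of the top of the start button: a round grey button 32 mm across in a dark housing on the panel, on the +y part of it, placed anew at each start; pressed straight down.
- start (a joint): Travel of the start button in m: 0 up, 0.006 fully down; a spring (about 5 N when fully down) brings it back up.
- tape: Loose roll of paper tape lying flat on the panel, 76 mm outside, 52 mm inside, 24 mm high; origin at the centre of its underside. Leave alone.
- cap: Loose red plastic cap on the panel, 30 mm across, 20 mm high; origin at the centre of its underside. Leave alone.
- bottle: Loose white bottle on the bench on the extractor's +y side, 70 mm across, 200 mm high; origin at the centre of its underside. Leave alone.
- block: Loose grey sanding block on the bench on the extractor's -y side, 100 x 65 x 32 mm; origin at the centre of its underside. Leave alone.

How it is judged:
On the way, in this order (a step that is already met when the one before it is completed fails the run):
1. the damper lever is pushed past the half-open notch to the fully open stop (value of joint damper above 0.065 m), for 0.2 s.
2. the start button is pressed fully down (value of joint start above 0.0045 m), for 0.05 s.
At the end, for the whole second after the job is handed in: The damper lever rests within 5 mm of the fully open stop, the start button has been pressed to at least 4.5 of its 6 mm and is back up (under 1.5 mm), and tape, cap, bottle and block stand upright within 20 mm of where they were (value of joint damper above 0.065 m and value of joint start below 0.0015 m and distance of each of tape, cap, bottle, block from where it was at the start of the episode below 0.02 m and angle between each of tape, cap, bottle, block's own z axis and vertical below 0.2 rad); the robot touches nothing.
It fails at once if the start button is pressed before the damper is fully open (value of joint start above 0.003 m and value of joint damper below 0.06 m).
It fails at once if the lever is pinched between the fingers across its slot direction (contact force between the fingers and damper_c0 above 1 N and contact force between the fingers and damper_c1 above 1 N).
It fails at once if the lever is pinched between the fingers by its two narrow edges (contact force between the fingers and damper_c2 above 1 N and contact force between the fingers and damper_c3 above 1 N).
It fails at once if a bystander (tape, cap, bottle or sanding block) is pushed, lifted or knocked over (distance of any of tape, cap, bottle, block from where it was at the start of the episode above 0.02 m).
It also fails if it takes over 45 s, if anything falls off the work surface, if the arm or the gripper's body presses on something with over 40 N, if the wrist force passes 120 N, or if a joint passes its speed limit or range.

## Working session

There is one attempt and no reset: what is moved stays moved. The work goes in short steps, Python scripts to look and compute and a tool call to move; the robot and the scene stay as the last step left them, time stands still between calls to the robot, and variables do not carry over. Pictures are saved under pics/ and viewed, at most 10 in all, crops included, and the job is handed in when it is done.

Besides the shell and the picture viewer there is one more tool, called after "Request:" as name(argument=value, ...) on one line, values as JSON. servo_tool: Moves the arm, as the interface text tells. Its arguments: {"type":"object","properties":{"rows":{"type":"array","items":{"type":"number"}},"grip_force":{"type":"number"}},"required":["rows"]}

```bash
mkdir -p pics
python3 - <<'E'
from rig import readout, vision, ctrl
import cv2,pickle
s=readout.read_state();print(s['time'],s['eef_pos'],s['tcp_rot'],s['opening'],ctrl.nose_length)
for n in('scene','top'):
    c=vision.capture(n);pickle.dump(c,open(f'{n}.pkl','wb'));cv2.imwrite(f'pics/{n}0.png',c['img'][:,:,::-1]);print(n,c['camera_matrix'],c['R'],c['t'])
E
```

```text
0.0 [0.21113852 0.58787633 0.21584461] [ 1.71527889e-01  9.85179078e-01 -6.04190633e-04 -5.25711833e-05] 1.0037501754581968 0.011
scene [[497.1853795    0.         317.53060796]
 [  0.         497.1853795  238.02744638]
 [  0.           0.           1.        ]] [[ 0.2065448   0.9782558   0.01883679]
 [ 0.72392339 -0.13983791 -0.67555924]
 [-0.65823565  0.15316965 -0.73706505]] [-0.15524989 -0.34050837  1.33023605]
top [[553.38130925   0.         321.04763772]
 [  0.         553.38130925 243.71688392]
 [  0.           0.           1.        ]] [[-0.02978543 -0.99955344 -0.002398  ]
 [-0.9730848   0.02954499 -0.22854555]
 [ 0.22851434 -0.00447387 -0.97353027]] [0.05491006 0.61448381 0.90478717]
```

View pics/top0.png

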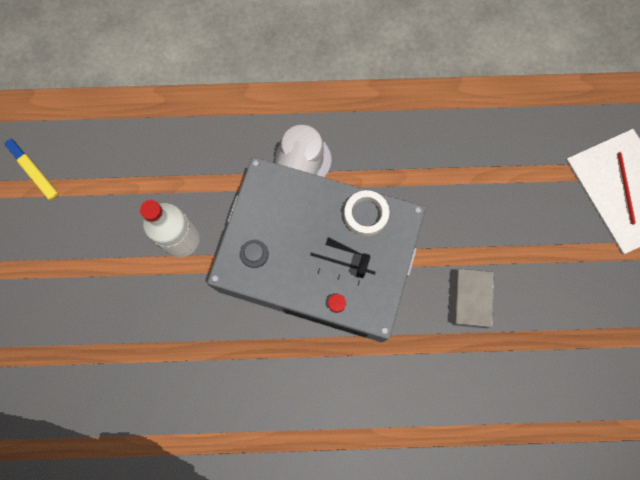

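View pics/scene0.png

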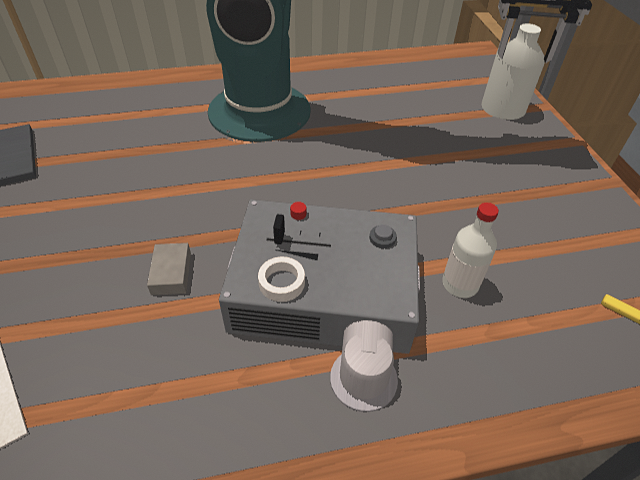

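Top view: panel screws at about (255,162), (418,210), (385,331), (214,279); button (254,252), lever (361,263), tape (366,212), cap (337,302). In the scene view: screws (254,203), (411,218), (412,315), (227,294); button (383,232), lever top (279,218).

```bash
cat > h.py <<'E'
import numpy as np,pickle
def ray(c,p):
    d=c['R'].T@np.linalg.inv(c['camera_matrix'])@np.r_[p,1.]; return -c['R'].T@c['t'],d/np.linalg.norm(d)
def plane(c,p,z):
    o,d=ray(c,p); return o+d*(z-o[2])/d[2]
def tri(c1,p1,c2,p2):
    A=[];b=[]
    for c,p in((c1,p1),(c2,p2)):
        o,d=ray(c,p);M=np.eye(3)-np.outer(d,d);A.append(M);b.append(M@o)
    x,r,*_=np.linalg.lstsq(np.vstack(A),np.hstack(b),rcond=None);return x,r**.5*1e3
E
python3 - <<'E'
from h import *;import cv2
T=pickle.load(open('top.pkl','rb'));S=pickle.load(open('scene.pkl','rb'))
pt=[(255,162),(418,210),(385,331),(214.5,279)];ps=[(411,315),(227,294.5),(254,203),(411,218)]
P=np.array([tri(T,a,S,b)[0] for a,b in zip(pt,ps)]);print(P)
c=P.mean(0);ex=P[0]+P[1]-P[2]-P[3];ey=P[0]+P[3]-P[1]-P[2];yaw=np.arctan2(ey[1],ey[0])-np.pi/2
print('c',c,'yaw y',np.degrees(yaw),'yaw x',np.degrees(np.arctan2(ex[1],ex[0])))
yaw=(yaw+np.arctan2(ex[1],ex[0]))/2
Rz=np.array([[np.cos(yaw),-np.sin(yaw)],[np.sin(yaw),np.cos(yaw)]])
np.savez('ext.npz',c=c,yaw=yaw)
def show(n,X): print(n,X,'local',Rz.T@(X[:2]-c[:2]))
X,e=tri(T,(254.5,251),S,(383.5,232));show('button',X);print(e)
for y in(-85,-50,-15):print('lever at',y,c[:2]+Rz@np.array([-.02,y/1e3]))
m=(T['img'].max(2)<35).astype(np.uint8);n,l,st,ce=cv2.connectedComponentsWithStats(m[200:330,280:410])
for s in st[1:]:
    if s[4]>30:print('dark',s+[280,200,0,0,0])
h=cv2.cvtColor(T['img'],cv2.COLOR_RGB2HSV);r=((h[...,1]>170)&((h[...,0]<8)|(h[...,0]>172)))[270:330,300:370];yy,xx=np.nonzero(r);show('cap',plane(T,(xx.mean()+300,yy.mean()+270),.117))
show('tape',plane(T,(367,213),.124));show('levertop',plane(T,(361,258),.151))
show('bottletop',plane(T,(151,210),.2))
E
python3 - <<'E'
import cv2,numpy as np
t=cv2.imread('pics/top0.png')[180:330,200:430];s=cv2.imread('pics/scene0.png')[190:290,220:420]
a=cv2.resize(t,(690,450));b=cv2.resize(s,(300,150));a=cv2.resize(t,None,fx=3,fy=3,interpolation=2);cv2.imwrite('pics/crop.png',a)
E
```

```text
[[ 0.76004705  0.14732219  0.10194566]
 [ 0.66391354 -0.13265604  0.100595  ]
 [ 0.45828843 -0.06404551  0.0989862 ]
 [ 0.55358046  0.21796185  0.09928721]]
c [0.60895737 0.04214562 0.10020352] yaw y -18.810054254834753 yaw x -18.670661362010048
button [0.59563685 0.14857602 0.11909876] local [-0.04680829  0.09650829]
[0.68701137]
lever at -85 [ 0.56270888 -0.03192243]
lever at -50 [0.57395368 0.00122201]
lever at -15 [0.58519848 0.03436646]
dark [350 255  18  22  89]
cap [0.50500798 0.01448415 0.117     ] local [-0.08955135 -0.05959185]
tape [ 0.65433404 -0.04243657  0.124     ] local [ 0.07014556 -0.06551938]
levertop [ 0.5716386  -0.02663952  0.151     ] local [-0.01324099 -0.07712822]
bottletop [0.64720849 0.29852251 0.2       ] local [-0.04614558  0.25507419]
```

View pics/crop.png

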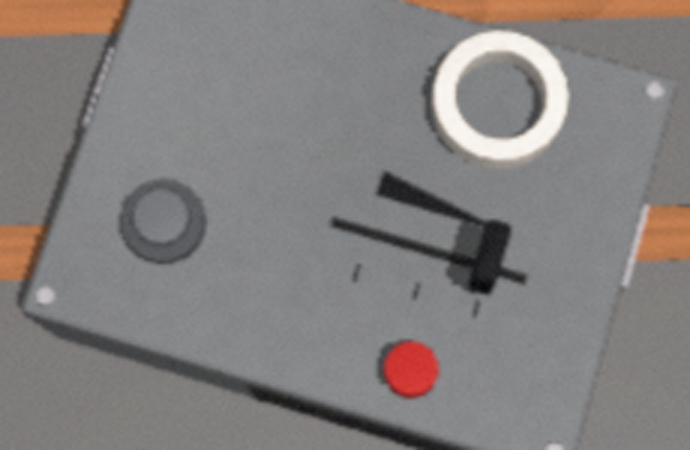

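Crop: lever just off the shut mark, button (162,215), with clear room around the slot. The tool's y axis already lies nearly along the extractor's +y, so I'll close the gripper and travel to a spot behind the lever.

Request:
servo_tool(rows=[1,-40,-37,-8,0,0,-1,1,-43,-40,-8,0,0,0,1,-43,-40,-8,0,0,0,1,-43,-40,-8,0,0,0,1,-43,-40,0,0,0,0,1,-43,-40,0,0,0,0,1,-43,-40,0,0,0,0,1,-43,-40,0,0,0,0], grip_force=10)

```text
time: 1.1
eef_pos: [0.4319, 0.1761, 0.2485]
tcp_rot: [0.163, 0.987, 0.0, 0.0]
wrist_force: [1.0, 0.5, 0.7]
opening: 0.187
grasp_force: 0.0
```

```bash
cat > go.py <<'E'
import sys,numpy as np
from rig import readout
from scipy.spatial.transform import Rotation as R
def go(lx,ly,z):
    s=readout.read_state();e=np.load('ext.npz');a=e['yaw'];Rz=np.array([[np.cos(a),-np.sin(a)],[np.sin(a),np.cos(a)]])
    r=R.from_quat(s['tcp_rot']);p=np.array(s['eef_pos']);t=np.r_[e['c'][:2]+Rz@np.array([lx,ly])/1e3,z]
    w=R.from_matrix(np.block([[Rz,np.zeros((2,1))],[0,0,1]])@np.diag([-1,1,-1]))
    print('t',s['time'],'pos',p,'local',Rz.T@(p[:2]-e['c'][:2])*1e3,'F',s['wrist_force'],'op',s['opening'])
    print('tool shift mm',(r.inv().apply(t-p)*1e3).round(1),'turn',(r.inv()*w).as_rotvec(degrees=True).round(2))
if __name__=='__main__':go(*map(float,sys.argv[1:]))
E
python3 go.py -20 -118 0.25
```

```text
t 1.1 pos [0.43187345 0.17612046 0.24852192] local [-210.73912816   69.97852076] F [0.95037285 0.51726562 0.69160446] op 0.1872087073675535
tool shift mm [-190.8 -188.    -1.5] turn [ 0.01  0.   -0.01]
```

Request:
servo_tool(rows=[1,-38,-38,0,0,0,0,1,-38,-38,0,0,0,0,1,-38,-38,0,0,0,0,1,-38,-38,0,0,0,0,1,-20,-20,0,0,0,0,1,0,0,0,0,0,0,1,0,0,0,0,0,0])

```text
time: 1.98
eef_pos: [0.5386, -0.0395, 0.2482]
tcp_rot: [0.163, 0.987, 0.0, -0.0]
wrist_force: [-0.1, 0.5, -0.3]
opening: 0.006
grasp_force: 0.0
```

```bash
python3 go.py -20 -118 0.129
python3 - <<'E'
from rig import vision
import cv2,numpy as np
a=[vision.capture(n)['img'][:,:,::-1] for n in('wrist','top')]
cv2.imwrite('pics/w1.png',np.hstack([cv2.resize(a[0],(400,300)),cv2.resize(a[1],(400,300))]))
E
```

```text
t 1.975 pos [ 0.53862437 -0.03945482  0.24822892] local [-40.38763812 -99.87092371] F [-0.07143989  0.45531245 -0.25914412] op 0.005922955019243483
tool shift mm [-20.5 -18.1 119.2] turn [-0.   -0.03  0.02]
```

View pics/w1.png

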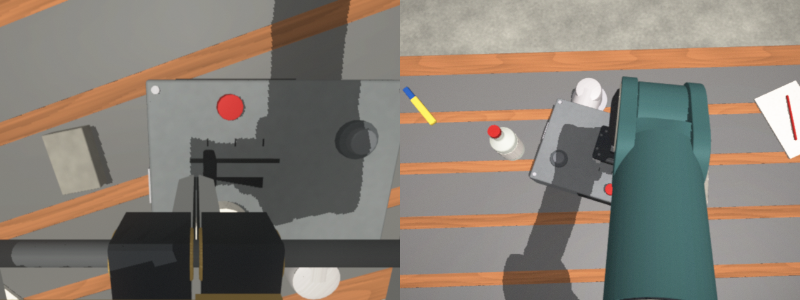

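Wrist view: lever at (209,165), slot running right to the button (355,140), cap clear at (230,106), closed fingers left/below. Shift sideways, then descend.

Request:
servo_tool(rows=[1,-20.5,-18,0,0,0,0,1,0,0,30,0,0,0,1,0,0,30,0,0,0,1,0,0,30,0,0,0,1,0,0,20,0,0,0,1,0,0,9,0,0,0,1,0,0,0,0,0,0])

```text
time: 2.95
eef_pos: [0.5525, -0.0634, 0.1296]
tcp_rot: [0.163, 0.987, -0.0, -0.0]
wrist_force: [-0.1, -0.4, -0.2]
opening: 0.007
grasp_force: 0.0
```

```bash
python3 go.py -20 -36 0.129
python3 - <<'E'
from rig import vision
import cv2,numpy as np
a=[vision.capture(n)['img'][:,:,::-1] for n in('wrist','scene')]
cv2.imwrite('pics/w2.png',np.hstack([cv2.resize(a[0],(400,300)),cv2.resize(a[1][140:320,180:420],(400,300))]))
E
```

```text
t 2.95 pos [ 0.55251253 -0.06344324  0.12956024] local [ -19.52877655 -118.12558589] F [-0.08186398 -0.37048017 -0.15297803] op 0.006843878470791079
tool shift mm [ 0.4 82.1  0.6] turn [-0.01 -0.01  0.02]
```

View pics/w2.png

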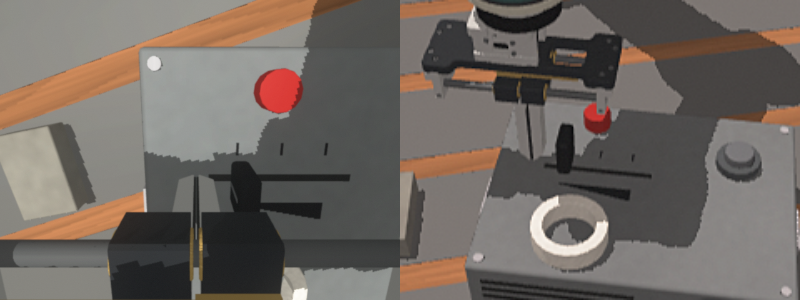

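Both views show the closed fingers upright behind the lever, clear of cap and tape. Push along tool +y.

Request:
servo_tool(rows=[1,0,9,0,0,0,0,1,0,9,0,0,0,0,1,0,9,0,0,0,0,1,0,9,0,0,0,0,1,0,9,0,0,0,0,1,0,9,0,0,0,0,1,0,9,0,0,0,0,1,0,9,0,0,0,0])

```text
time: 4.05
eef_pos: [0.5758, 0.0049, 0.1294]
tcp_rot: [0.163, 0.987, -0.0, -0.0]
wrist_force: [0.2, 0.6, -0.4]
opening: 0.005
grasp_force: 0.0
```

Request:
servo_tool(rows=[1,0,4,0,0,0,0,1,0,3,0,0,0,0,1,0,2,0,0,0,0,1,0,0,0,0,0,0])

```text
time: 4.55
eef_pos: [0.5786, 0.0129, 0.1295]
tcp_rot: [0.163, 0.987, -0.0, 0.0]
wrist_force: [0.0, -0.0, 0.3]
opening: 0.001
grasp_force: 0.0
```

```bash
python3 go.py -20 -36 0.129
python3 - <<'E'
from rig import vision
import cv2,numpy as np
a=[vision.capture(n)['img'][:,:,::-1] for n in('wrist','scene')]
cv2.imwrite('pics/w3.png',np.hstack([cv2.resize(a[0],(400,300)),cv2.resize(a[1][140:320,180:420],(400,300))]))
E
```

```text
t 4.55 pos [0.57862991 0.01285382 0.12948015] local [-19.30875452 -37.48248555] F [ 0.04401141 -0.04072146  0.31642603] op 0.0005068797598993128
tool shift mm [0.7 1.5 0.5] turn [-0.    0.   -0.02]
```

View pics/w3.png

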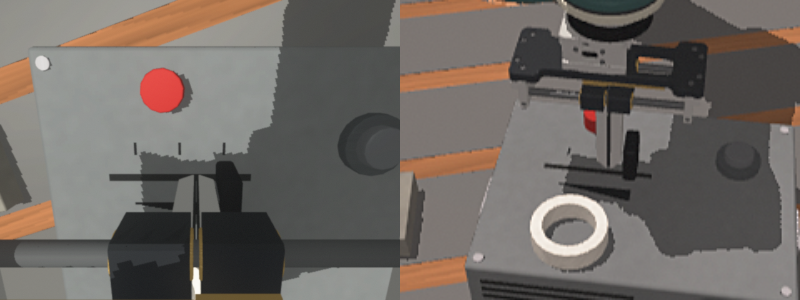

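Lever is at the third (full) mark at (225,180), no contact force left. A gentle nudge to confirm it is on the hard stop.

Request:
servo_tool(rows=[1,0,2,0,0,0,0,1,0,1,0,0,0,0,1,0,1,0,0,0,0,1,0,0,0,0,0,0])

```text
time: 5.15
eef_pos: [0.5795, 0.0153, 0.1295]
tcp_rot: [0.163, 0.987, -0.001, -0.0]
wrist_force: [-4.0, -7.0, 4.1]
opening: 0.008
grasp_force: 3.9
```

Blocked with about 8 N at finger centre y ≈ -35: that is the full stop. Back off, rise, and go over the button.

Request:
servo_tool(rows=[1,0,-12,0,0,0,0,1,0,0,-35,0,0,0,1,0,0,-35,0,0,0,1,9,48,0,0,0,0,1,9,48,0,0,0,0,1,9,48,0,0,0,0,1,0,0,0,0,0,0,1,0,0,0,0,0,0])

```text
time: 6.15
eef_pos: [0.5967, 0.1493, 0.1994]
tcp_rot: [0.163, 0.987, -0.0, -0.0]
wrist_force: [0.1, -1.5, -0.6]
opening: 0.006
grasp_force: 0.0
```

```bash
python3 go.py -46.8 96.5 0.135
python3 - <<'E'
from rig import vision
import cv2,numpy as np
a=[vision.capture(n)['img'][:,:,::-1] for n in('wrist','scene')]
cv2.imwrite('pics/w4.png',np.hstack([cv2.resize(a[0],(400,300)),cv2.resize(a[1][140:320,220:460],(400,300))]))
E
```

```text
t 6.15 pos [0.59670081 0.14929212 0.19937094] local [-46.03080307  97.52825055] F [ 0.14155627 -1.54297502 -0.60058875] op 0.005897646038221957
tool shift mm [ 0.8 -1.  64.4] turn [-0.03  0.   -0.04]
```

View pics/w4.png

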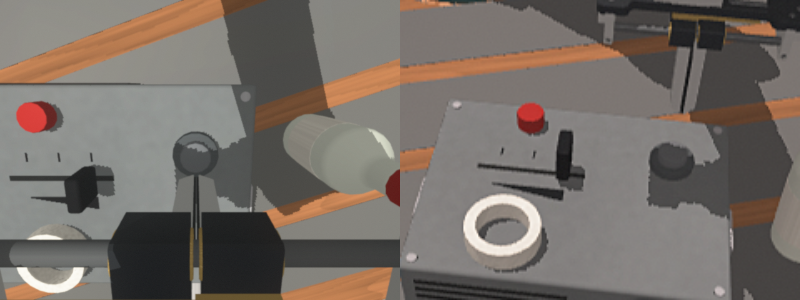

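Lever stays at the full mark; button (195,155) lies in line with the fingers. Descend to just above it.

Request:
servo_tool(rows=[1,1,-1,20,0,0,0,1,0,0,25,0,0,0,1,0,0,17,0,0,0,1,0,0,2,0,0,0,1,0,0,0,0,0,0])

```text
time: 6.88
eef_pos: [0.5959, 0.1494, 0.1361]
tcp_rot: [0.163, 0.987, 0.0, 0.0]
wrist_force: [0.2, -0.5, -1.1]
opening: 0.004
grasp_force: 0.0
```

```bash
python3 go.py -46.8 96.5 0.124
python3 - <<'E'
from rig import vision
import cv2,numpy as np
a=[vision.capture(n)['img'][:,:,::-1] for n in('wrist','scene')]
cv2.imwrite('pics/w5.png',np.hstack([cv2.resize(a[0],(400,300)),cv2.resize(a[1][180:270,320:440],(400,300))]))
E
```

```text
t 6.875 pos [0.59587004 0.14944791 0.13608524] local [-46.86758853  97.40886889] F [ 0.20399575 -0.52948634 -1.09886599] op 0.0042838651037992725
tool shift mm [-0.1 -0.9 12.1] turn [ 0.02  0.03 -0.04]
```

View pics/w5.png

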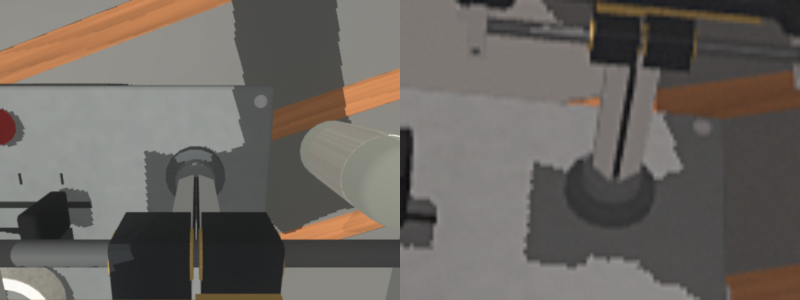

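Fingertips are centred just above the button in both views. Press in small steps.

Request:
servo_tool(rows=[1,0,-1,4,0,0,0,1,0,0,3,0,0,0,1,0,0,2,0,0,0,1,0,0,2,0,0,0,1,0,0,0,0,0,0])

```text
time: 7.6
eef_pos: [0.5959, 0.1489, 0.1267]
tcp_rot: [0.163, 0.987, 0.001, 0.001]
wrist_force: [-10.2, -1.0, 34.8]
opening: 0.002
grasp_force: 17.2
```

35 N means something bottomed out; back up in small steps to see whether the spring's force profile (not the housing) is under the fingers.

Request:
servo_tool(rows=[1,0,0,-2,0,0,0,1,0,0,0,0,0,0,1,0,0,0,0,0,0])

```text
time: 7.98
eef_pos: [0.5956, 0.1488, 0.1272]
tcp_rot: [0.163, 0.987, 0.0, 0.001]
wrist_force: [0.0, 0.1, 11.0]
opening: 0.007
grasp_force: 5.7
```

Request:
servo_tool(rows=[1,0,0,-1.5,0,0,0,1,0,0,0,0,0,0,1,0,0,0,0,0,0])

```text
time: 8.35
eef_pos: [0.5955, 0.1488, 0.1281]
tcp_rot: [0.163, 0.987, 0.0, 0.0]
wrist_force: [3.4, 1.6, 3.9]
opening: 0.006
grasp_force: 2.2
```

Request:
servo_tool(rows=[1,0,0,-1.5,0,0,0,1,0,0,0,0,0,0,1,0,0,0,0,0,0])

```text
time: 8.72
eef_pos: [0.5952, 0.1487, 0.1294]
tcp_rot: [0.163, 0.987, -0.0, 0.0]
wrist_force: [2.5, 0.1, 4.1]
opening: 0.009
grasp_force: 1.8
```

About 4 N persists over the released millimetres: that is the spring, so the button was fully down. Lift off clear and check.

Request:
servo_tool(rows=[1,0,0,-5,0,0,0,1,0,0,-20,0,0,0,1,0,0,-40,0,0,0,1,0,0,-40,0,0,0,1,0,0,0,0,0,0,1,0,0,0,0,0,0,1,0,0,0,0,0,0])

```text
time: 9.6
eef_pos: [0.5946, 0.1486, 0.2337]
tcp_rot: [0.163, 0.987, -0.0, -0.001]
wrist_force: [-0.3, 0.2, -0.5]
opening: 0.006
grasp_force: 0.0
```

Run:
```python
from rig import vision
import cv2,numpy as np
a=[vision.capture(n)['img'][:,:,::-1] for n in('wrist','scene')]
cv2.imwrite('pics/w6.png',np.hstack([cv2.resize(a[0],(400,300)),cv2.resize(a[1][160:340,200:440],(400,300))]))
```

```text
(no output)
```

View pics/w6.png

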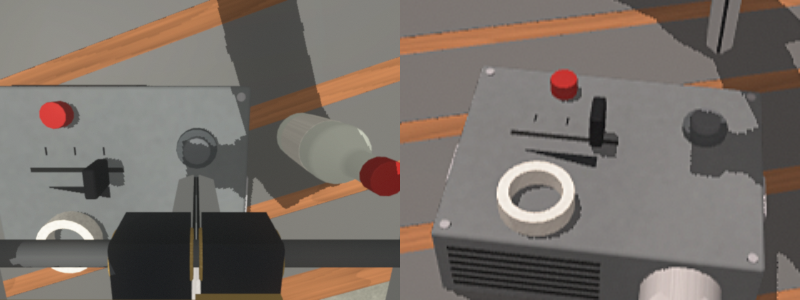

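The lever sits at the full mark, the button at (197,148) is back up, tape, cap and bottle stand where they were, and the arm is clear.

```bash
python3 -c "
from rig import workorder
print(workorder.hand_in())"
```

```text
the job is handed in; nothing more can be done
None
```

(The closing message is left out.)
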